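Close the pearl-drilling jig

TASK

Take the top plate off the sloping stand and lower it, held level, over the jig's two guide pins until it lies fully home, feeling for the pins rather than forcing it. Then swing the jig's hinged frame over and press it down past its catch so that it stays shut on the plate, and let go. Leave the other things on the desk where they are.

Things in the scene. Friction and masses are not known exactly. Their poses are not given: they have to be found in the camera images.
- plate: jig's loose top plate: bare aluminium, 90 (x) x 150 (y) x 14 mm thick, 0.4 to 0.8 kg. Origin: centre of underside; z out of the grip side. Two through holes, 16.4 across, mouths chamfered 1, at y = +58 and -58, x = 0; fits either way round. At the start it leans on the stand's slope: x points up the slope, z is square to it (30 degrees from vertical, leaning to the robot's side).
- plate_grip (a point): on the plate's black upright grip block, 24 (plate x) x 70 (plate y), 38 tall on the plate's middle, flat sides; this point is on its centre line, 38 above the plate's underside, 14 below the block's top. Axes as the plate's.
- stand: fixed pale sloping stand, 120 x 176 on the desk; its face rises 30 degrees from horizontal towards its +x (away from the robot, yaw within 0.25 rad), with a lip 10 proud along the lower edge, on which the plate's lower long edge rests. Origin: centre of underside; the face's middle is 58 above it.
- jig: fixed pearl-drilling jig: grey base 215 x 215 x 18, yaw within 0.25 rad. Origin: middle, on the desk; x points away from the robot, to the hinge. It carries an aluminium cross-slide (96 x 150) with two upright steel guide pins, 14 in diameter, 116 apart along jig y, at jig x = 0, tops 64 above the desk, chamfered 1.5.
- jig_seat (a point): middle of the jig at seat height, 34 above the desk: a plate that is home has its underside at this height, 30 of pin engaged. The pin pair is NOT exactly here: its cross-slide is clamped anywhere up to 8 to either side along jig y, unreported, different each time: see it or feel for it. Do not force it: the plate may bear on the jig with at most 90 N.
- lid (a joint): angle (rad) of the jig's hinged hold-down frame: 0 shut, 1.55 to 1.75 (upright) at the start, stop at 1.9. Open aluminium frame 208 wide (jig y), bars 10 thick; shut, it clears a plate that is home by 3 and the grip block stands up through it. Stiff hinge: stays where left, 2 to 4 N at the free edge swings it. At 0.075 a sprung catch resists: 6 to 15 N down on the tab snaps it past and it holds.
- lid_hinge (a point): middle of the frame's hinge axis (along jig y), at jig x = +92, y = 0, 56 above the desk. A point of the frame at distance r from it lies, in the jig's frame, at x = 92 - r cos(angle), z = 56 + r sin(angle) above the desk.
- lid_tab (a point): middle of the outer face (upper when shut) of the frame's press tab, 185 from the hinge, 6 outside the hinge plane; the tab is 30 long (170 to 200 from the hinge) x 50 wide (jig y). Shut, it is 62 above the desk; upright, its tip is about 256 above.
- ringbox: blue square jewellery box, 55 x 55 x 42, between jig and stand; loose, to be left alone. Origin: centre of its underside.
- loupe: dark steel loupe, a round waisted stub 40 across and 42 tall, between jig and stand; loose, to be left alone. Origin: centre of its underside.
- calculator: desk calculator, 150 x 105 x 21, at the far side of the desk; loose, to be left alone. Origin: centre of its underside.
- mouse: white computer mouse, 105 x 62 x 32, on the right of the desk; loose, to be left alone. Origin: centre of its underside.
- stapler: grey and black stapler, 130 x 36 x 41, on the left of the desk; loose, to be left alone. Origin: centre of its underside.
Mind the look-alikes: they are no part of the job. Of the things that look like the plate, the middle-sized one is meant.

How it is judged:
By the outcome, as a careful person would: the job done as asked, in the order asked, and still so for the second after the job is handed in, with the robot touching nothing.
It also fails if it takes over 72 s, if anything falls off the work surface, if the arm or the gripper's body presses on something with over 40 N, if the wrist force passes 120 N, or if a joint passes its speed limit or range.

ROBOT

A 6-joint arm with a two-finger parallel gripper is mounted at the origin on the work surface. World frame = base frame: x ahead of the robot, y to its left, z up, the work surface at z = 0. Lengths are in mm, angles in rad, forces in N, time in s.
With the tool pointing down it reaches from about 300 to 775 mm from the base axis. Payload 14.6 kg.
Tool frame: the origin (TCP) lies midway between the tips of the shut fingers; the grasp point (between the pads) lies 19 mm behind it; z points along the fingers, y is the line along which they close (so a half turn about z gives the same grasp; the last joint's range is limited). The gripper opens to 94 mm and grips with 3 to 60 N. Pads are 16 mm wide; open, the fingers measure 119 mm over their backs; the gripper's body (75 mm by 177 mm) begins 78 mm behind the grasp point.
Start: joints at [1.096, 0.3, 1.521, -0, 1.321, -0.067], TCP at [218.121, 504.888, 205.446] pointing down, gripper open.
Joint ranges: [-3.03, 3.03], [-0.79, 2.21], [0.23, 2.52], [-1.04, 4.18], [0, 3.07], [-2.55, 2.55]. Speed limits (rad/s): [2.22, 2.22, 2.57, 3.14, 3.14, 3.14].

INTERFACE

Orientations are given as a unit quaternion [w, x, y, z].
In Python, from station import robot gives the robot as it stands. The module is installed in compiled form; this text tells all that it offers.
- The arm moves only by the shell command python3 -m pendant 'ROWS'. ROWS is JSON, a list of rows, each a list of 3 entries, a list of its own where there are three numbers: the finger opening in mm, from 0 to 94, then the shift along the tool's x, y, z in mm, then the turn, a rotation vector about the tool's x, y, z in rad. In form: [[grip, [tx, ty, tz], [rx, ry, rz]], ...]. A call has 1 to 20 rows; each row is the pose to reach, as a shift and turn from the pose commanded when the call began, along the tool's axes at that moment; what a row does not reach only later rows make up. A row lasts 1/10 s, in which the tool goes at most 50 mm and 8.59 degrees, less where a joint would pass 70% of its speed; a pose out of reach is approached as far as the arm can. A call with a gripper value outside its range is refused whole. The fingers move at their own pace and stop on an object; the grip force is fixed at half the most. Time passes only in rows, so rows that repeat a pose let the fingers close. It gives the time, the measured TCP pose, the force, the opening and the grip force at its end, in the units of the state.
- robot.sense(): the state, without advancing time (a new reading comes with each control period).
- robot.snapshot(name): name is "scene" or "top" or "wrist"; returns a dict with "frame" (384x512x3 uint8, blue, green, red), "K" (3x3 intrinsics, pixels), "position" and "rotation" of the camera in the world. Camera axes: x right, y up, looking along -z (the intrinsics and any distortion apply to the point x, -y, -z); pixel columns grow to the right and rows downward; lengths in mm; the calibration is good to about 2 mm. A picture is of the moment at which its call begins. There is no depth.
- robot.hand_in(): hands the job in; it is judged then, once.
The state is a dict: "clock": time; "joints": joint angles; "joint_vel": joint speeds; "tau": joint torques, N m; "tcp_pos": TCP position; "eef_rot": TCP orientation; "wrist_force": force on the tool from outside, world axes, zero at the start; "wrist_torque": the same for the moment, N m; "width": opening from 0.0 (shut) to 1.0 (fully open); "grip_force": force on a finger pad.
Only numpy, scipy, OpenCV 4.12 (cv2) and the standard library are available. Lean on these libraries where they do the work, as an engineer would, in place of code of your own. Each camera call takes 0.05 s, during which the arm holds its last target. There are 200 camera calls.

## Working session

There is one attempt and no reset: what is moved stays moved. The work goes in short steps, Python scripts to look and compute and a shell command to move; the robot and the scene stay as the last step left them, time stands still between calls to the robot, and variables do not carry over. Pictures are saved under pics/ and viewed, at most 10 in all, crops included, and the job is handed in when it is done.

```bash
mkdir -p pics
python3 - <<'E'
from station import robot
import cv2,numpy as np,pickle
d={}
for n in("scene","top","wrist"):
    s=robot.snapshot(n);d[n]=s;cv2.imwrite(f"pics/{n}0.png",s["frame"]);print(n,s["K"],s["position"],s["rotation"],[k for k in s])
pickle.dump(d,open("s0.pkl","wb"))
print(robot.sense())
E
```

```text
scene [[409.41097954   0.         252.98557537]
 [  0.         409.41097954 192.11645538]
 [  0.           0.           1.        ]] [1367.8926466   -15.15926743  801.39754129] [0.65659184 0.28271139 0.28727968 0.63752005] ['frame', 'K', 'position', 'rotation']
top [[387.1153577    0.         249.31607955]
 [  0.         387.1153577  195.23005176]
 [  0.           0.           1.        ]] [ 300.88714698   -8.33527151 1395.74616257] [-0.70078282 -0.06617649  0.06370162  0.70743637] ['frame', 'K', 'position', 'rotation']
wrist [[279.69622959   0.         254.08698208]
 [  0.         279.69622959 190.57826778]
 [  0.           0.           1.        ]] [143.7916287  536.92594448 384.76035035] [ 0.82762217 -0.1174647  -0.07667766  0.54347412] ['frame', 'K', 'position', 'rotation']
{'clock': 0.15, 'joints': array([ 1.09640594e+00,  3.00303560e-01,  1.52140527e+00,  2.90160097e-06,
        1.32068453e+00, -6.65976218e-02]), 'joint_vel': array([-0.00024066, -0.00392738, -0.00261049, -0.00121366,  0.00037322,
        0.00111111]), 'tau': array([ 1.64623001e-03, -5.31957829e+01, -3.52822781e+01,  7.09478650e-02,
        2.35472404e-02, -6.96095572e-05]), 'tcp_pos': array([218.03856379, 504.73625354, 205.05260855]), 'eef_rot': array([-1.08331724e-04,  2.02486863e-01,  9.79284897e-01, -3.85420158e-04]), 'wrist_force': array([-0.26093248, -0.21082236, -0.56650515]), 'wrist_torque': array([-0.0019542 ,  0.01340173, -0.01451469]), 'grip_force': 0.0, 'width': 1.001233728820101}
```

View pics/scene0.png

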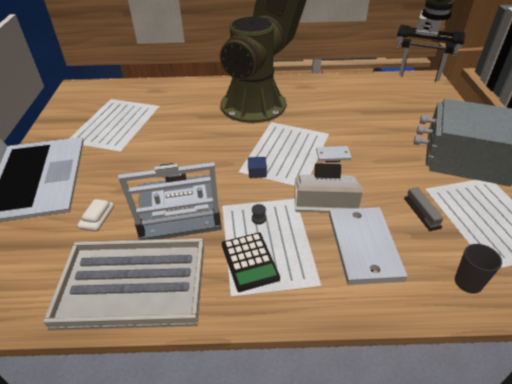

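View pics/top0.png

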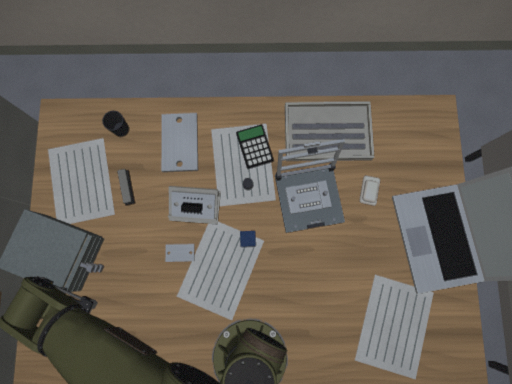

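Top view: three plate look-alikes. They are a large bare plate at (180,142), a small one at (180,253), and the middle-sized one with the black grip block on the stand at (192,206). I choose the one on the stand. The jig is at (310,200), with its frame upright at (308,155). The ringbox is at (248,239) and the loupe at (248,184).

```bash
cat > h.py <<'E'
import numpy as np,cv2,pickle
from scipy.spatial.transform import Rotation as R
def rot(q): return R.from_quat([q[1],q[2],q[3],q[0]]).as_matrix()
def proj(s,P):
    P=np.atleast_2d(P); c=(P-s["position"])@rot(s["rotation"]); c=c*[1,-1,-1]
    u=c@s["K"].T; return u[:,:2]/u[:,2:]
def back(s,uv,z):
    d=np.linalg.inv(s["K"])@[uv[0],uv[1],1]; d=rot(s["rotation"])@(d*[1,-1,-1])
    p=s["position"]; return p+d*(z-p[2])/d[2]
def tool():
    from station import robot
    t=robot.sense(); return t,np.array(t["tcp_pos"]),rot(t["eef_rot"])
E
python3 - <<'E'
from h import *
d=pickle.load(open("s0.pkl","rb"));s=d["top"]
cv2.imwrite("pics/crop1.png",cv2.resize(s["frame"][140:260,160:350],None,fx=4,fy=4,interpolation=cv2.INTER_CUBIC))
for n,uv,z in(("plate",(192,206),70),("jig",(310,200),34),("box",(248,239),42),("loupe",(248,184),42),("small",(180,253),0)):print(n,back(s,uv,z).round())
E
```

```text
plate [512. 194.  70.]
jig [ 535. -221.   34.]
box [398.   1.  42.]
loupe [594.  -0.  42.]
small [353. 245.   0.]
```

View pics/crop1.png

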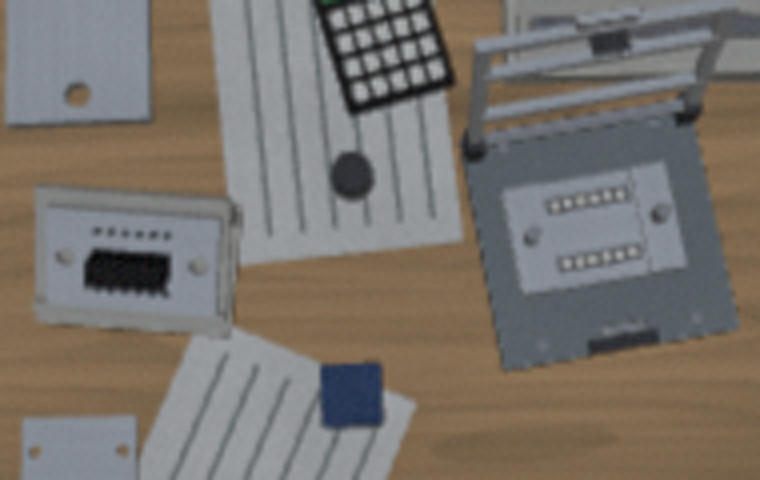

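The crop confirms it: a mid-size plate with a black block on the stand, holes at crop (64,257) and (198,267). The pin tops are at (533,237) and (660,213). Next I work out coarse poses.

Run:
```python
from h import *
d=pickle.load(open("s0.pkl","rb"));s=d["top"]
f=lambda u:np.array(u)/4+[160,140]-0.375
t,p,T=tool();print("tool",p.round(1));print(T.round(3))
w=d["wrist"];print("cam in tool",T.T@(w["position"]-p));print((T.T@rot(w["rotation"])).round(3))
a,b=[back(s,f(u),64) for u in((533,237),(660,213))];print("pins",a.round(1),b.round(1),np.linalg.norm(a-b),"yaw",np.arctan2(*( (a-b)[[0,1]]*[-1,1])))
a,b=[back(s,f(u),70) for u in((64,257),(198,267))];print("holes",a.round(1),b.round(1),np.linalg.norm(a-b),"yaw",np.arctan2(*( (a-b)[[0,1]]*[-1,1])))
for u in((38,190),(240,200),(228,335),(38,318)):print("stand",back(s,f(u),20).round())
for u in((476,45),(735,8)):print("lid",back(s,f(u),254).round(1))
for u in((473,148),(688,113)):print("hinge",back(s,f(u),56).round(1))
```

```text
tool [218.  504.7 205.1]
[[-0.918  0.397 -0.   ]
 [ 0.397  0.918 -0.001]
 [ 0.    -0.001 -1.   ]]
cam in tool [ 8.09345666e+01 -3.86624659e-02 -1.79703229e+02]
[[-0.001  0.961  0.278]
 [ 1.     0.001  0.   ]
 [-0.     0.278 -0.961]]
pins [ 534.2 -156.7   64. ] [ 554.4 -268.4   64. ] 113.51947347782371 yaw 0.17915147157091593
holes [519.5 251.3  70. ] [509.6 134.9  70. ] 116.86822600512446 yaw -0.08494203984614862
stand [590. 286.  20.]
stand [579. 103.  20.]
stand [456. 113.  20.]
stand [473. 283.  20.]
lid [650.7 -96.3 254. ]
lid [ 678.2 -296.1  254. ]
hinge [ 616.3 -106.8   56. ]
hinge [ 646.4 -299.    56. ]
```

```bash
cat >> h.py <<'E'
def frame(yaw,tilt):  # tool y along +y-ish, tool z down tilted away from the robot
    return R.from_euler("z",yaw).as_matrix()@np.array([[-np.cos(tilt),0,np.sin(tilt)],[0,1,0],[-np.sin(tilt),0,-np.cos(tilt)]])
def rel(tp,TR,cur=None):
    t,p,T=tool()
    if cur is not None:p,T=cur
    print("shift",(T.T@(np.array(tp)-p)).round(1),"turn",R.from_matrix(T.T@TR).as_rotvec().round(3),"dist",np.linalg.norm(np.array(tp)-p).round())
E
python3 - <<'E'
from h import *
rel([447,198,184],frame(-.085,np.pi/6))
E
```

```text
shift [-331.8 -190.8   21.2] turn [-0.085 -0.519 -0.315] dist 383.0
```

```bash
python3 -m pendant '[[94,[-332,-191,21],[-0.085,-0.519,-0.315]],[94,[-332,-191,21],[-0.085,-0.519,-0.315]],[94,[-332,-191,21],[-0.085,-0.519,-0.315]],[94,[-332,-191,21],[-0.085,-0.519,-0.315]],[94,[-332,-191,21],[-0.085,-0.519,-0.315]],[94,[-332,-191,21],[-0.085,-0.519,-0.315]],[94,[-332,-191,21],[-0.085,-0.519,-0.315]],[94,[-332,-191,21],[-0.085,-0.519,-0.315]],[94,[-332,-191,21],[-0.085,-0.519,-0.315]],[94,[-332,-191,21],[-0.085,-0.519,-0.315]],[94,[-332,-191,21],[-0.085,-0.519,-0.315]]]'
python3 - <<'E'
from h import *
from station import robot
s=robot.snapshot("wrist");pickle.dump(s,open("s1.pkl","wb"));cv2.imwrite("pics/w1.png",cv2.resize(s["frame"],(768,576)))
t,p,T=tool();print(p,T.round(3))
E
```

```text
clock: 1.25
tcp_pos: [446.7, 198.6, 184.4]
eef_rot: [0.259, 0.041, 0.965, -0.011]
wrist_force: [-0.0, -0.1, 0.0]
width: 1.001
grip_force: 0.0
[446.63147174 198.82062326 184.39801928] [[-0.863  0.084  0.498]
 [ 0.073  0.996 -0.041]
 [-0.5    0.001 -0.866]]
```

View pics/w1.png

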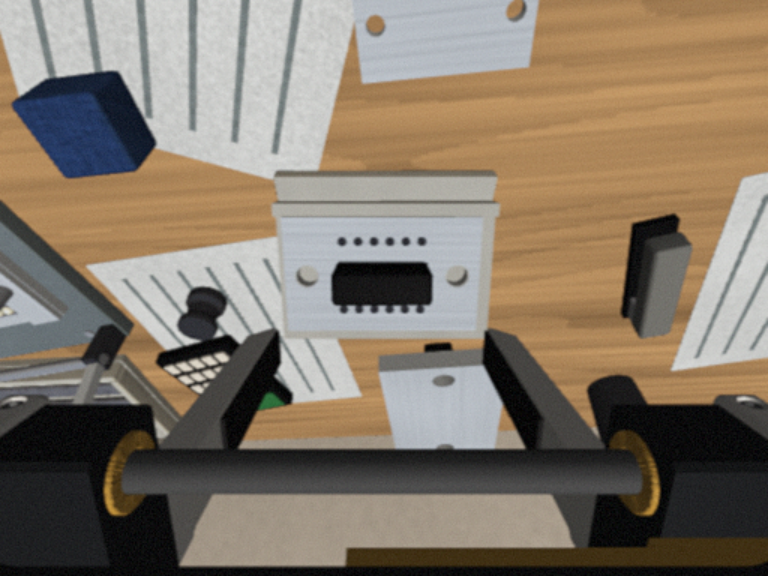

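Wrist view (768-px scale): holes at (308,275) and (456,275); plate corners at about (281,217), (484,217), (288,333), (480,333).

Run:
```python
from h import *
from scipy.optimize import least_squares
s=pickle.load(open("s1.pkl","rb"));top=pickle.load(open("s0.pkl","rb"))["top"]
px=np.array([(308,275),(456,275),(281,217),(484,217),(288,333),(480,333)])/1.5-.17
P=np.array([(0,-58,14),(0,58,14),(-45,-75,14),(-45,75,14),(45,-75,14),(45,75,14.)])
pt=np.array([(198,267),(64,257)])/4+[160,140]-.375
def Rp(y):return R.from_euler("z",y).as_matrix()@R.from_euler("y",-np.pi/6).as_matrix()
W=lambda v:P@Rp(v[3]).T+v[:3]
def f(v):
    w=W(v);return np.r_[(proj(s,w)-px).ravel(),((proj(top,w[:2])-pt)).ravel()]
r=least_squares(f,[510,193,60,-.085]);v=r.x;print(v.round(3),r.fun.round(1))
g=v[:3]+Rp(v[3])@[0,0,38];n=Rp(v[3])@[0,0,1];print("grip",g.round(1))
TR=frame(v[3],np.pi/6)
for h in(60,-17):print(h);rel(g+n*(h),TR)
```

```text
[ 5.20003e+02  1.93277e+02  5.99300e+01 -8.10000e-02] [-0.7  1.2  1.7  0.8 -0.3  0.4  0.4 -0.1  0.4 -1.  -1.8 -1.3 -0.4  0.3
 -0.2  0.4]
grip [501.1 194.8  92.8]
60
shift [-1.5  0.5 46.6] turn [-0.001 -0.    -0.002] dist 47.0
-17
shift [ -1.5   0.5 123.6] turn [-0.001 -0.    -0.002] dist 124.0
```

```bash
python3 -m pendant '[[94,[-1.5,0.5,45],[0,0,0]],[94,[-1.5,0.5,80],[0,0,0]],[94,[-1.5,0.5,105],[0,0,0]],[94,[-1.5,0.5,115],[0,0,0]],[94,[-1.5,0.5,121],[0,0,0]],[94,[-1.5,0.5,121],[0,0,0]]]'
python3 -m pendant '[[65,[0,0,0],[0,0,0]],[65,[0,0,0],[0,0,0]],[65,[0,0,0],[0,0,0]],[65,[0,0,0],[0,0,0]]]'
python3 - <<'E'
from h import *
t,p,T=tool();print(t["width"]*94,t["grip_force"],t["wrist_force"],p)
E
```

```text
clock: 1.9
tcp_pos: [508.6, 193.7, 80.6]
eef_rot: [0.259, 0.041, 0.965, -0.011]
wrist_force: [-0.3, 0.1, 0.5]
width: 1.0
grip_force: 0.0
clock: 2.3
tcp_pos: [508.9, 193.4, 81.1]
eef_rot: [0.259, 0.041, 0.965, -0.011]
wrist_force: [-5.0, -0.6, 7.2]
width: 0.743
grip_force: 30.0
69.82569129714199 30.001961588859558 [-4.97326184 -0.55201794  7.19297319] [508.8655977  193.36841024  81.06788437]
```

```bash
python3 -m pendant '[[65,[0,0,-5],[0,0,0]],[65,[0,0,-15],[0,0,0]],[65,[0,0,-30],[0,0,0]],[65,[0,0,-50],[0,0,0]],[65,[0,0,-75],[0,0,0]],[65,[0,0,-100],[0,0,0]],[65,[0,0,-110],[0,0,0]],[65,[0,0,-110],[0,0,0]]]'
python3 - <<'E'
from h import *
t,p,T=tool();print(t["width"]*94,t["grip_force"],t["wrist_force"],t["wrist_torque"],p)
rel([446,-230,160],frame(.18,0))
E
```

```text
clock: 3.1
tcp_pos: [453.7, 197.9, 176.2]
eef_rot: [0.259, 0.041, 0.965, -0.01]
wrist_force: [0.1, -0.1, -6.9]
width: 0.743
grip_force: 30.0
69.80673595868711 29.99796062707901 [ 0.05269796 -0.05112344 -6.89742017] [ 0.11791344  0.99935641 -0.00593417] [453.65155707 197.93926621 176.18563244]
shift [ -17.  -427.1   27.9] turn [-0.068  0.521 -0.259] dist 428.0
```

```bash
python3 -m pendant '[[65,[-1,-15,1],[0,0.05,0]],[65,[-2,-45,3],[-0.01,0.12,-0.03]],[65,[-4,-85,6],[-0.02,0.19,-0.06]],[65,[-6,-125,9],[-0.03,0.26,-0.09]],[65,[-8,-165,12],[-0.04,0.33,-0.12]],[65,[-9,-205,14],[-0.04,0.39,-0.15]],[65,[-11,-245,17],[-0.05,0.45,-0.18]],[65,[-12,-285,19],[-0.06,0.5,-0.2]],[65,[-14,-325,22],[-0.068,0.521,-0.22]],[65,[-15,-365,25],[-0.068,0.521,-0.24]],[65,[-16,-400,27],[-0.068,0.521,-0.259]],[65,[-17,-420,28],[-0.068,0.521,-0.259]],[65,[-17,-427,28],[-0.068,0.521,-0.259]],[65,[-17,-427,28],[-0.068,0.521,-0.259]]]'
python3 - <<'E'
from h import *
from station import robot
s=robot.snapshot("wrist");
t,p,T=tool();print(p,T.round(3),t["width"]*94)
s["tool"]=(p,T);pickle.dump(s,open("s2.pkl","wb"));cv2.imwrite("pics/w2.png",cv2.resize(s["frame"],(768,576)))
E
```

```text
clock: 4.5
tcp_pos: [445.8, -230.6, 158.4]
eef_rot: [-0.001, -0.089, 0.996, 0.0]
wrist_force: [-0.5, 0.3, -6.7]
width: 0.745
grip_force: 30.0
[ 446.02156569 -229.88372391  158.70821811] [[-0.984 -0.178 -0.002]
 [-0.178  0.984 -0.   ]
 [ 0.002  0.    -1.   ]] 69.75050309438373
```

View pics/w2.png

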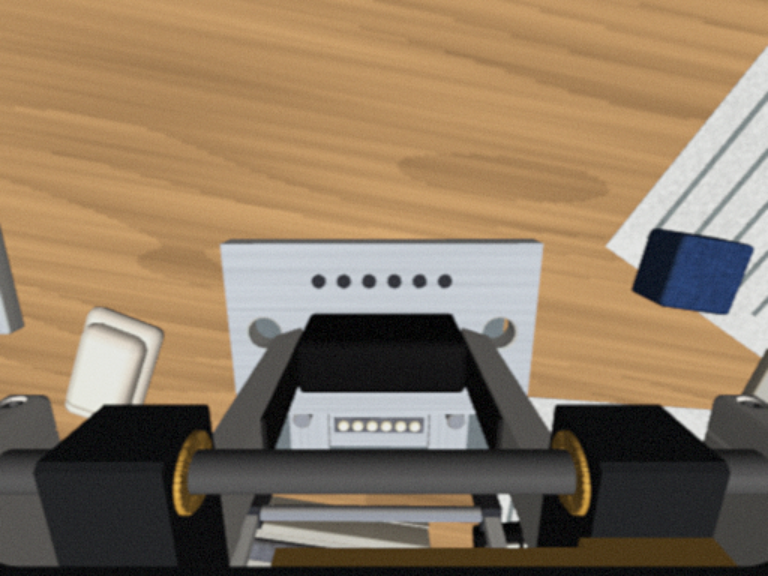

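Holes of the held plate are at (265,332) and (499,332). The pins are visible behind the plate at about (302,420) and (456,421). I'll zoom in on both.

Run:
```python
from h import *
s=pickle.load(open("s2.pkl","rb"));cv2.imwrite("pics/c2.png",cv2.resize(s["frame"][155:305,157:357],None,fx=4,fy=4,interpolation=cv2.INTER_CUBIC))
```

```text
(no output)
```

View pics/c2.png

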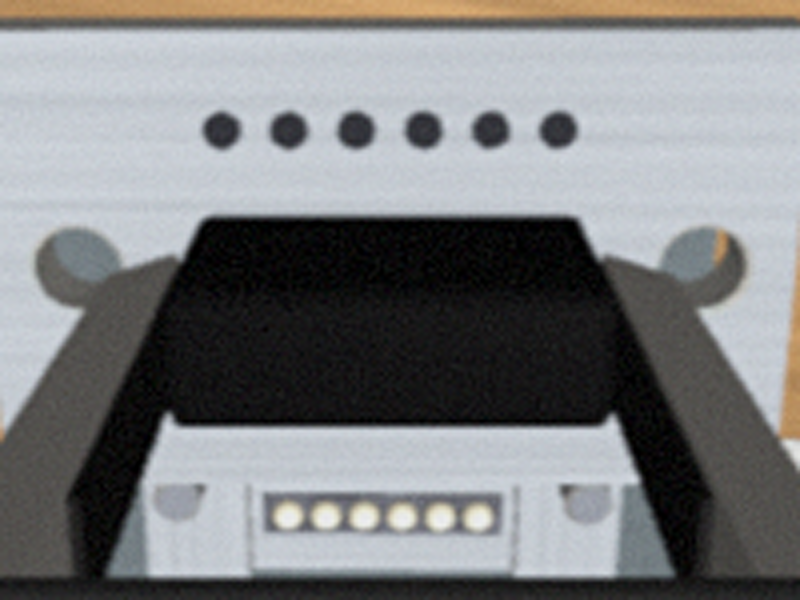

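Crop (×4, offset 157,155): hole centres at (78,266) and (704,266); pin-top centres at (179,498) and (588,499).

Run:
```python
from h import *
s=pickle.load(open("s2.pkl","rb"));p,T=s["tool"]
f=lambda u:np.array(u)/4+[157,155]-.375
for z in(135,140,145,148,152):
    a,b=[back(s,f(u),z) for u in((704,266),(78,266))];print(z,np.linalg.norm(a-b).round(2),(T.T@((a+b)/2-p)).round(1),"yaw",np.arctan2(-(a-b)[0],(a-b)[1]).round(4))
for z in(62,64):
    c,d=[back(s,f(u),z) for u in((588,499),(179,498))];m=(c+d)/2
    print("pins",np.linalg.norm(c-d).round(2),m.round(1),"yaw",np.arctan2(-(c-d)[0],(c-d)[1]).round(4))
```

```text
135 122.21 [-2.3 -0.7 23.7] yaw 0.1767
140 119.2 [-0.3 -0.7 18.7] yaw 0.1767
145 116.2 [ 1.8 -0.7 13.7] yaw 0.1767
148 114.39 [ 3.  -0.7 10.7] yaw 0.1767
152 111.99 [ 4.7 -0.7  6.7] yaw 0.1767
pins 115.63 [ 547.6 -214.4   62. ] yaw 0.1738
pins 114.8 [ 546.3 -214.6   64. ] yaw 0.1738
```

Run:
```python
from h import *
p,T=pickle.load(open("s2.pkl","rb"))["tool"]
tgt=np.array([548.3,-214.3])-(frame(.175,0)@[1.8,-.7,0])[:2];print(tgt)
rel([*tgt,98],frame(.175,0))
```

```text
[ 549.95063207 -213.29729678]
shift [-105.3   -2.2   60.5] turn [ 0.    -0.002  0.004] dist 121.0
```

```bash
python3 -m pendant '[[65,[-15,0,0],[0,0,0]],[65,[-40,-1,5],[0,-0.002,0]],[65,[-70,-2,15],[0,-0.002,0]],[65,[-95,-2,30],[0,-0.002,-0.002]],[65,[-105.3,-2.2,45],[0,-0.002,-0.002]],[65,[-105.3,-2.2,55],[0,-0.002,-0.002]],[65,[-105.3,-2.2,60],[0,-0.002,-0.002]],[65,[-105.3,-2.2,60],[0,-0.002,-0.002]],[65,[-105.3,-2.2,60],[0,-0.002,-0.002]]]'
python3 - <<'E'
from h import *
from station import robot
s=robot.snapshot("wrist");
t,p,T=tool();print(p,T.round(3),t["wrist_force"])
s["tool"]=(p,T);pickle.dump(s,open("s3.pkl","wb"));cv2.imwrite("pics/w3.png",cv2.resize(s["frame"][150:270,145:365],None,fx=3.6,fy=3.6,interpolation=cv2.INTER_CUBIC))
E
```

```text
clock: 5.45
tcp_pos: [550.1, -213.6, 100.4]
eef_rot: [0.001, -0.091, 0.996, -0.001]
wrist_force: [0.1, 1.1, -6.2]
width: 0.742
grip_force: 30.0
[ 550.22865347 -213.7173943   100.60735413] [[-0.984 -0.18   0.003]
 [-0.18   0.984 -0.001]
 [-0.003 -0.002 -1.   ]] [ 0.51661959 -0.4681019  -7.02470367]
```

View pics/w3.png

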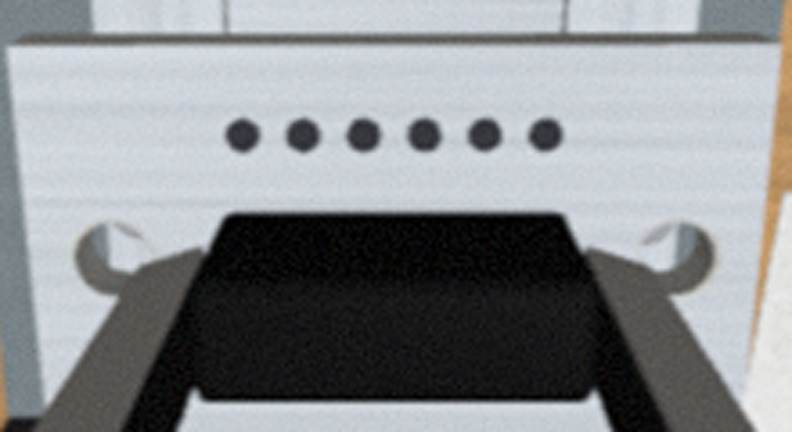

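```bash
python3 -m pendant '[[65,[0,0,4],[0,0,0]],[65,[0,0,8],[0,0,0]],[65,[0,0,10],[0,0,0]],[65,[0,0,12],[0,0,0]],[65,[0,0,13],[0,0,0]]]'
python3 -c "
from h import *
t,p,T=tool();print(p,t['wrist_force'],t['wrist_torque'])"
```

```text
clock: 6.0
tcp_pos: [549.6, -213.8, 86.4]
eef_rot: [0.0, -0.09, 0.996, -0.0]
wrist_force: [-4.7, -2.1, -3.5]
width: 0.742
grip_force: 30.0
[ 549.63399441 -213.84359251   86.38009281] [-4.72542518 -2.14197269 -3.47234931] [-0.62570657  1.15841412 -0.32690451]
```

```bash
python3 -m pendant '[[65,[1,-0.2,0],[0,0,0]],[65,[1.5,-0.3,1],[0,0,0]],[65,[1.5,-0.3,2],[0,0,0]]]'
python3 -c "
from h import *
t,p,T=tool();print(p,T.T@t['wrist_force'],T.T@t['wrist_torque'],T[:,2])"
```

```text
clock: 6.3
tcp_pos: [548.9, -214.0, 84.5]
eef_rot: [0.001, -0.091, 0.996, -0.0]
wrist_force: [-0.3, -0.2, -6.8]
width: 0.744
grip_force: 30.0
[ 548.8892144  -213.98481628   84.48828335] [ 0.38746567 -0.11476727  6.8027736 ] [-0.03964908 -0.02992988 -0.00206614] [ 1.88786939e-03 -2.83238234e-04 -9.99998178e-01]
```

```bash
python3 -m pendant '[[65,[0,0,2],[0,0,0]],[65,[0,0,4],[0,0,0]],[65,[0,0,5],[0,0,0]],[65,[0,0,5],[0,0,0]]]'
python3 -c "
from h import *
t,p,T=tool();print(p,T.T@t['wrist_force'],T.T@t['wrist_torque'],T[:,2])"
```

```text
clock: 6.7
tcp_pos: [548.8, -214.0, 79.4]
eef_rot: [0.001, -0.091, 0.996, -0.0]
wrist_force: [-0.6, -0.7, -6.7]
width: 0.745
grip_force: 30.0
[ 548.80626123 -213.99192058   79.41157984] [ 0.7480785  -0.5647201   6.66857529] [-0.04028682 -0.01313815 -0.04075032] [ 1.43979636e-03 -2.82507695e-04 -9.99998924e-01]
```

```bash
python3 -m pendant '[[65,[0.2,0,3],[0,0,0]],[65,[0.2,0,6],[0,0,0]],[65,[0.3,-0.1,9],[0,0,0]],[65,[0.3,-0.1,12],[0,0,0]],[65,[0.3,-0.1,14],[0,0,0]]]'
python3 -c "
from h import *
t,p,T=tool();print(p,T.T@t['wrist_force'],T.T@t['wrist_torque'],T[:,2])"
```

```text
clock: 7.2
tcp_pos: [548.5, -214.2, 65.2]
eef_rot: [0.001, -0.091, 0.996, -0.0]
wrist_force: [0.7, -0.2, -7.1]
width: 0.742
grip_force: 30.0
[ 548.51324641 -214.18345092   65.24047065] [-0.64424198 -0.3612561   7.07784283] [-0.05478743 -0.04346745 -0.02842426] [ 1.39314096e-03 -2.89949770e-04 -9.99998988e-01]
```

```bash
python3 -m pendant '[[65,[0,0,2],[0,0,0]],[65,[0,0,4],[0,0,0]],[65,[0,0,5],[0,0,0]],[65,[0,0,6],[0,0,0]],[65,[0,0,7],[0,0,0]]]'
python3 -c "
from h import *
t,p,T=tool();print(p,T.T@t['wrist_force'],T.T@t['wrist_torque'],T[:,2])"
```

```text
clock: 7.7
tcp_pos: [548.9, -214.2, 61.0]
eef_rot: [0.001, -0.091, 0.996, -0.0]
wrist_force: [-12.1, 6.7, 26.6]
width: 0.745
grip_force: 30.0
[ 548.9420496  -214.23716511   61.04000908] [ 10.59053112   8.74979518 -26.67347113] [-2.10411104  2.3039795   0.09152812] [ 2.71095879e-03 -6.51146581e-04 -9.99996113e-01]
```

```bash
python3 -m pendant '[[65,[0,0,-3],[0,0,0]],[65,[0.3,0.3,-4],[0,0,0]],[65,[0.3,0.3,-4],[0,0,0]]]'
python3 -c "
from h import *
t,p,T=tool();print(p,T.T@t['wrist_force'],T.T@t['wrist_torque'],T[:,2])"
python3 -m pendant '[[65,[0,0,1],[0,0,0]],[65,[0,0,2],[0,0,0]],[65,[0,0,2],[0,0,0]]]'
python3 -c "
from h import *
t,p,T=tool();print(p,T.T@t['wrist_force'],T.T@t['wrist_torque'],T[:,2])"
```

```text
clock: 8.0
tcp_pos: [548.4, -214.0, 62.6]
eef_rot: [0.001, -0.091, 0.996, -0.0]
wrist_force: [1.4, -0.5, -7.0]
width: 0.744
grip_force: 30.0
[ 548.40541904 -214.02092502   62.60916456] [-1.29794128 -0.76777129  6.97717172] [ 0.00513129 -0.33795156  0.04810604] [ 2.24995334e-03 -6.03795808e-04 -9.99997287e-01]
clock: 8.3
tcp_pos: [548.6, -214.0, 61.1]
eef_rot: [0.001, -0.091, 0.996, -0.0]
wrist_force: [0.6, 2.0, 2.8]
width: 0.74
grip_force: 30.0
[ 548.55811167 -213.98181266   61.111816  ] [-0.97454033  1.82879864 -2.78171384] [-0.60555109  0.03775143  0.12458336] [ 2.35773566e-03 -5.49655694e-04 -9.99997069e-01]
```

```bash
python3 -m pendant '[[75,[0,0,0],[0,0,0]],[75,[0,0,0],[0,0,0]],[75,[0,0,0],[0,0,0]],[75,[0,0,-4],[0,0,0]],[75,[0,0,-15],[0,0,0]],[60,[0,0,-35],[0,0,0]],[30,[0,0,-45],[0,0,0]],[0,[0,0,-45],[0,0,0]],[0,[0,0,-45],[0,0,0]],[0,[0,0,-42],[0,0,0]],[0,[0,0,-37],[0,0,0]],[0,[0,0,-33],[0,0,0]]]'
python3 - <<'E'
from h import *
from station import robot
t,p,T=tool();print(p,t['width']*94,t['wrist_force'])
s=robot.snapshot("wrist");pickle.dump(s,open("s4.pkl","wb"))
s=robot.snapshot("scene");pickle.dump(s,open("s5.pkl","wb"))
E
```

```text
clock: 9.5
tcp_pos: [547.9, -213.8, 92.5]
eef_rot: [0.0, -0.091, 0.996, 0.0]
wrist_force: [1.0, -0.3, -0.3]
width: 0.237
grip_force: 0.0
[ 547.86566223 -213.82903635   92.50161285] 22.296158460342962 [ 0.97628498 -0.33416684 -0.30514115]
```

```bash
python3 -m pendant '[[0,[0,0,0],[0,0,0]],[0,[0,0,1],[0,0,0]],[0,[0,0,3],[0,0,0]],[0,[0,0,3],[0,0,0]]]'; python3 -m pendant '[[0,[0,0,1],[0,0,0]],[0,[0,0,2],[0,0,0]],[0,[0,0,2],[0,0,0]]]'; python3 -m pendant '[[0,[0,0,1],[0,0,0]],[0,[0,0,2],[0,0,0]],[0,[0,0,2],[0,0,0]]]'
```

```text
clock: 10.0
tcp_pos: [548.1, -213.9, 90.4]
eef_rot: [0.001, -0.091, 0.996, -0.0]
wrist_force: [0.4, 0.6, 0.9]
width: 0.01
grip_force: 0.0
clock: 10.3
tcp_pos: [548.1, -213.9, 88.5]
eef_rot: [0.001, -0.091, 0.996, -0.0]
wrist_force: [0.5, -0.2, 0.5]
width: 0.007
grip_force: 0.0
clock: 10.6
tcp_pos: [548.1, -213.9, 86.5]
eef_rot: [0.001, -0.091, 0.996, -0.0]
wrist_force: [0.6, -0.2, 0.8]
width: 0.006
grip_force: 0.0
```

```bash
python3 -m pendant '[[0,[0,0,0.5],[0,0,0]],[0,[0,0,1],[0,0,0]],[0,[0,0,1],[0,0,0]]]'; python3 -m pendant '[[0,[0,0,0.5],[0,0,0]],[0,[0,0,1],[0,0,0]],[0,[0,0,1.5],[0,0,0]],[0,[0,0,1.5],[0,0,0]]]'
```

```text
clock: 10.9
tcp_pos: [548.3, -214.0, 86.3]
eef_rot: [0.001, -0.091, 0.996, -0.0]
wrist_force: [-2.9, 1.3, 6.1]
width: 0.004
grip_force: 3.3
clock: 11.3
tcp_pos: [548.4, -214.0, 86.1]
eef_rot: [0.001, -0.091, 0.996, -0.001]
wrist_force: [-10.0, 3.7, 19.6]
width: 0.005
grip_force: 10.2
```

Block-top contact came at 86.2, and home is 34+52=86, so the plate is fully home. Next, the lid: rise, cross over it and come down behind.

Run:
```python
from h import *
J=R.from_euler("z",.175).as_matrix();o=np.array([548.3,-214,0])
for q in((0,-2,300),(150,-2,300),(150,-2,226)):rel(J@np.array(q)+o,frame(.175,0))
```

```text
shift [  -0.4   -2.3 -213.9] turn [-0.001  0.002  0.007] dist 214.0
shift [-150.4   -3.3 -213.5] turn [-0.001  0.002  0.007] dist 261.0
shift [-150.2   -3.2 -139.5] turn [-0.001  0.002  0.007] dist 205.0
```

Run:
```python
from h import *
s=pickle.load(open("s5.pkl","rb"));cv2.imwrite("pics/c5.png",cv2.resize(s["frame"][110:260,100:260],None,fx=4,fy=4,interpolation=cv2.INTER_CUBIC))
J=R.from_euler("z",.175).as_matrix();o=np.array([548.3,-214,0])
for a in(1.55,1.65,1.75):
    P=[J@np.array([92-200*np.cos(a)+6*np.sin(a),y,56+200*np.sin(a)])+o for y in(-25,25)]
    print(a,((proj(s,P)-[100,110])*4).round())
print(((proj(s,[J@np.array([92,y,56.])+o for y in(-104,104)])-[100,110])*4).round())
```

```text
1.55 [[223. 183.]
 [314. 171.]]
1.65 [[224. 206.]
 [317. 194.]]
1.75 [[226. 232.]
 [320. 220.]]
[[152. 453.]
 [481. 403.]]
```

View pics/c5.png

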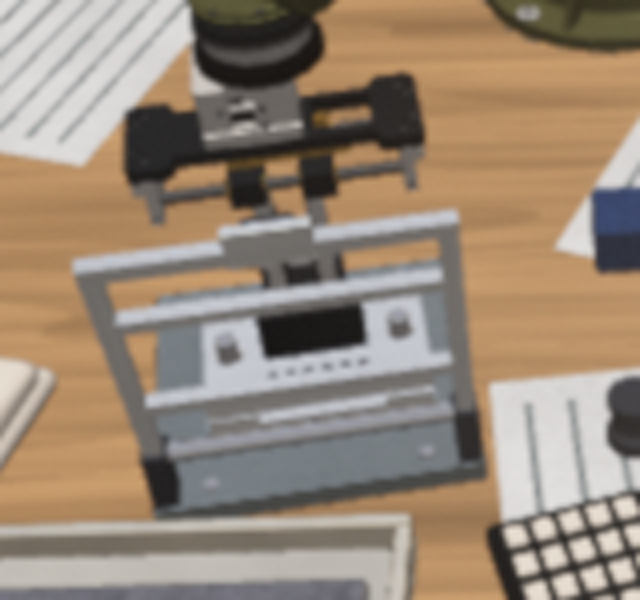

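The scene crop shows the plate flat on the jig with both pins standing up through it. The frame's tab-top edge at (222,230)–(315,220) gives a lid angle of about 1.73. I'll come down behind it at jig x ≈ 158.

```bash
python3 -m pendant '[[0,[0,0,-20],[0,0,0]],[0,[0,-2,-65],[0,0,0]],[0,[0,-2,-110],[0,0,0]],[0,[0,-2,-160],[0,0,0]],[0,[0,-2,-205],[0,0,0.007]],[0,[-5,-2,-215],[0,0,0.007]],[0,[-50,-3,-215],[0,0,0.007]],[0,[-95,-3,-215],[0,0,0.007]],[0,[-140,-3,-215],[0,0,0.007]],[0,[-158,-3,-215],[0,0,0.007]],[0,[-158,-3,-205],[0,0,0.007]],[0,[-158,-3,-180],[0,0,0.007]],[0,[-158,-3,-155],[0,0,0.007]],[0,[-158,-3,-140],[0,0,0.007]],[0,[-158,-3,-140],[0,0,0.007]]]'
python3 - <<'E'
from h import *
J=R.from_euler("z",.175).as_matrix();o=np.array([548.3,-214,0])
t,p,T=tool();print(J.T@(p-o),T.round(3),t["wrist_force"])
for th in(1.73,1.6,1.45,1.3,1.15,1.0,.85,.7,.55,.4,.25,.15,.1):
    r=188;q=[92-r*np.cos(th)+6*np.sin(th)+8,-2,56+r*np.sin(th)+6*np.cos(th)];print(th,(T.T@(J@q+o-p)).round(0))
E
```

```text
clock: 12.8
tcp_pos: [702.4, -188.5, 221.8]
eef_rot: [-0.001, -0.087, 0.996, 0.0]
wrist_force: [-0.2, 0.2, -0.5]
width: 0.008
grip_force: 0.0
[156.23458485  -1.70829556 221.77951131] [[-0.985 -0.173 -0.002]
 [-0.173  0.985  0.001]
 [ 0.002  0.001 -1.   ]] [-0.20943515  0.20140725 -0.48922739]
1.73 [ 21.  -0. -19.]
1.6 [ 45.  -0. -22.]
1.45 [ 73.  -0. -21.]
1.3 [101.  -0. -17.]
1.15 [128.  -0.  -8.]
1.0 [153.  -0.   5.]
0.85 [176.  -0.  21.]
0.7 [196.  -1.  40.]
0.55 [213.  -1.  63.]
0.4 [227.  -1.  88.]
0.25 [237.  -1. 114.]
0.15 [241.  -1. 132.]
0.1 [242.  -1. 142.]
```

```bash
python3 -m pendant '[[0,[10,0,-5],[0,0,0]],[0,[20,0,-12],[0,0,0]],[0,[32,0,-17],[0,0,0]],[0,[45,0,-20],[0,0,0]],[0,[60,0,-21],[0,0,0]],[0,[75,0,-21],[0,0,0]],[0,[90,0,-19],[0,0,0]],[0,[105,0,-16],[0,0,0]],[0,[120,0,-11],[0,0,0]],[0,[134,0,-5],[0,0,0]],[0,[148,0,2],[0,0,0]]]'
python3 - <<'E'
from h import *
J=R.from_euler("z",.175).as_matrix();o=np.array([548.3,-214,0])
t,p,T=tool();print(J.T@(p-o),t["wrist_force"],J.T@t["wrist_force"])
for th in(1.0,.85,.7,.55,.4,.25,.15,.1):
    r=188;q=[92-r*np.cos(th)+6*np.sin(th)+8,-2,56+r*np.sin(th)+6*np.cos(th)];print(th,(T.T@(J@q+o-p)).round(0))
E
```

```text
clock: 13.9
tcp_pos: [557.4, -214.3, 223.9]
eef_rot: [0.002, -0.087, 0.996, -0.001]
wrist_force: [0.7, 0.1, 1.9]
width: 0.006
grip_force: 0.8
[  8.94920606  -1.86026935 223.864777  ] [0.70147099 0.097519   1.94558779] [ 0.70773595 -0.02610226  1.94558779]
1.0 [ 6. -0.  6.]
0.85 [29. -0. 23.]
0.7 [49. -0. 42.]
0.55 [66. -0. 64.]
0.4 [80.  0. 89.]
0.25 [ 90.   0. 115.]
0.15 [ 95.   0. 133.]
0.1 [ 96.   0. 143.]
```

```bash
python3 -m pendant '[[0,[6,0,6],[0,0,0]],[0,[18,0,14],[0,0,0]],[0,[29,0,23],[0,0,0]],[0,[39,0,32],[0,0,0]],[0,[49,0,42],[0,0,0]],[0,[58,0,53],[0,0,0]],[0,[66,0,64],[0,0,0]],[0,[73,0,76],[0,0,0]],[0,[80,0,89],[0,0,0]],[0,[85,0,102],[0,0,0]],[0,[90,0,115],[0,0,0]],[0,[93,0,124],[0,0,0]],[0,[95,0,133],[0,0,0]],[0,[96,0,138],[0,0,0]]]'
python3 - <<'E'
from h import *
J=R.from_euler("z",.175).as_matrix();o=np.array([548.3,-214,0])
t,p,T=tool();print(J.T@(p-o),J.T@t["wrist_force"])
E
```

```text
clock: 15.3
tcp_pos: [463.7, -230.8, 83.4]
eef_rot: [0.001, -0.087, 0.996, -0.0]
wrist_force: [1.1, -0.2, 1.1]
width: 0.006
grip_force: 0.2
[-86.24276234  -1.77572079  83.40371505] [ 1.02301499 -0.35724023  1.13675656]
```

```bash
python3 -m pendant '[[0,[5,0,1],[0,0,0]],[0,[6,0,5],[0,0,0]],[0,[6,0,9],[0,0,0]],[0,[6,0,12],[0,0,0]],[0,[6,0,15],[0,0,0]],[0,[6,0,18],[0,0,0]]]'; python3 -m pendant '[[0,[0,0,1],[0,0,0]],[0,[0,0,2],[0,0,0]],[0,[0,0,3],[0,0,0]],[0,[0,0,3],[0,0,0]]]'
```

```text
clock: 15.9
tcp_pos: [458.1, -231.8, 65.7]
eef_rot: [0.001, -0.087, 0.996, -0.0]
wrist_force: [0.5, 0.0, 0.1]
width: 0.0
grip_force: 0.0
clock: 16.3
tcp_pos: [458.0, -231.8, 62.9]
eef_rot: [0.001, -0.087, 0.996, -0.0]
wrist_force: [0.5, 0.7, -0.5]
width: 0.005
grip_force: 0.0
```

```bash
python3 -m pendant '[[0,[0,0,1],[0,0,0]],[0,[0,0,1.5],[0,0,0]],[0,[0,0,2],[0,0,0]],[0,[0,0,2],[0,0,0]]]';python3 -m pendant '[[0,[0,0,0.5],[0,0,0]],[0,[0,0,1],[0,0,0]],[0,[0,0,1],[0,0,0]]]'
```

```text
clock: 16.7
tcp_pos: [458.2, -231.9, 62.0]
eef_rot: [0.001, -0.087, 0.996, -0.0]
wrist_force: [-4.1, 2.7, 13.1]
width: 0.002
grip_force: 6.8
clock: 17.0
tcp_pos: [458.3, -232.0, 61.9]
eef_rot: [0.001, -0.087, 0.996, -0.001]
wrist_force: [-9.2, 4.8, 25.0]
width: 0.007
grip_force: 12.2
```

Firm stop at z = 62, so the frame is shut. Retreat and check.

```bash
python3 -m pendant '[[0,[0,0,-5],[0,0,0]],[0,[0,0,-30],[0,0,0]],[0,[10,0,-75],[0,0,0]],[0,[40,0,-120],[0,0,0]],[0,[70,0,-150],[0,0,0]],[0,[70,0,-150],[0,0,0]],[0,[70,0,-150],[0,0,0]]]'
python3 - <<'E'
from h import *
from station import robot
s=robot.snapshot("scene");cv2.imwrite("pics/c6.png",cv2.resize(s["frame"][110:270,80:280],None,fx=3.75,fy=3.75,interpolation=cv2.INTER_CUBIC))
E
```

```text
clock: 17.7
tcp_pos: [388.8, -244.1, 210.3]
eef_rot: [0.001, -0.087, 0.996, -0.001]
wrist_force: [0.7, 0.4, -0.2]
width: 0.008
grip_force: 0.0
```

View pics/c6.png

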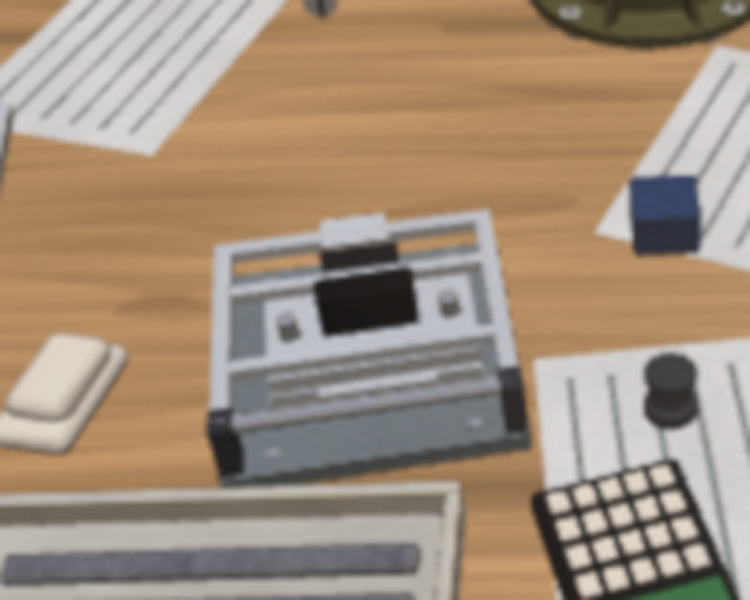

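The frame is shut over the plate, with the tab at (355,232) and the block standing up through the frame at (365,300). The pins stand through the plate at (288,325) and (449,302). The other things have not moved and the robot is clear.

```bash
python3 -c "
from station import robot
print(robot.hand_in())"
```

```text
the job is handed in; nothing more can be done
None
```

The plate is fully home on both pins, the frame is latched shut over it, the other things are where they were, and the job was handed in at about 18 s with the robot touching nothing.

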